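# Unload the lapping plate into the sorting trays

### The arm

A 7-joint arm with a two-finger parallel gripper is mounted at the origin on the work surface. World frame = base frame: x ahead of the robot, y to its left, z up, the work surface at z = 0. Lengths are in m, angles in rad, forces in N, time in s.
With the tool pointing down it reaches from about 0.4 to 0.9 m from the base axis. Payload 5.6 kg.
Tool frame: the origin (TCP) lies at the very end of the fingers, on their centre line; the grasp point (between the pads) lies 19 mm behind it (grip_depth is the distance from the TCP to the grasp point, in m); z points along the fingers, y is the line along which they close (so a half turn about z gives the same grasp; the last joint's range is limited). The gripper opens to 92 mm and grips with 3 to 60 N. Pads are 20 mm wide; open, the fingers measure 128 mm over their backs; the gripper's body (75 mm by 189 mm) begins 69 mm behind the grasp point.
Start: joints at [1.161, 0.468, -0.012, 1.603, 0.006, 1.071, -0.056], TCP at [0.233, -0.607, 0.215] pointing down, gripper open.
Joint ranges: [-2.53, 2.53], [-0.31, 2.02], [-1.57, 1.55], [0.28, 2.44], [-1.29, 4.43], [0.15, 1.84], [-2.92, 2.92]. Speed limits (rad/s): [2.57, 2.57, 3.14, 3.14, 3.14, 3.14, 3.14].

### API

Orientations are given as a 3x3 rotation matrix whose columns are the frame's x, y, z axes.
In Python, from workcell import * gives the robot as it stands. Calls block until the motion is done:
- move_ptp(position, orientation): joint-space move of the TCP to a pose.
- movel(position, rot=None, feed=0.15): straight line of the TCP; rot=None keeps the orientation; feed is the mean speed in m/s.
- move_joints(angles): joint-space move.
- grip(opening, grasp_force=None): opening from 0.0 (shut) to 1.0 (fully open); grasp_force is the grip in N (None keeps the last); returns when the fingers have stopped.
- sleep(seconds).
- solve_ik(position, orientation): joint angles nearest the present ones, or None.
- read_state(): the state.
- camera(name): name is "scene" or "top" or "wrist"; returns (picture, depth): 384x512x3 uint8, blue, green, red; 384x512 float32, m along the optical axis (not along the pixel's ray), 0 where there is no reading.
- get_calibration(name): a dict with "fx", "fy", "cx", "cy" (pixels), "position" and "rotation" of the camera in the world; the wrist camera has in their place "T_tool_cam" (4x4, takes a point from camera to tool coordinates, whose origin is the TCP and whose axes are the flange's). Camera axes: x right, y up, looking along -z (the intrinsics and any distortion apply to the point x, -y, -z); pixel columns grow to the right and rows downward; lengths in m; the calibration is good to about 2 mm. A picture is of the moment at which its call begins: read the wrist's pose just before it. get_calibration takes no time and is no camera call.
A pose or a line that the arm cannot do raises MotionError and nothing moves.
- hand_in(): hands the job in; it is judged then, once.
The state is a dict: "time": time; "q": joint angles; "joint_vel": joint speeds; "joint_efforts": joint torques, N m; "ee_pos": TCP position; "ee_rot": TCP orientation; "wrist_force": force on the tool from outside, world axes, zero at the start; "moment": the same for the moment, N m; "grip_width": opening from 0.0 (shut) to 1.0 (fully open); "grip_force": force on a finger pad.
Only numpy, scipy, OpenCV 4.12 (cv2) and the standard library are available. Lean on these libraries where they do the work, as an engineer would, in place of code of your own. Each camera call takes 0.05 s, during which the arm holds its last target. There are 200 camera calls.

### The job

Unload the orange lapping plate: put the white ceramic blanks in the white tray and the black carbide blanks in the black tray, the round blank of each in the bay with the round mark and the square one in the bay with the square mark, and put the blue load weight in the blue tray. Every piece must lie flat on its tray's floor, right way up; set each down, never drop it from more than a finger's width. Leave the slurry bottle and the green beaker standing where they are.

Things in the scene. Friction and masses are not known exactly. Their poses are not given: they have to be found in the camera images.
- white_round: White round blank (alumina ceramic, about 0.16 kg), an upright solid cylinder 44 mm in diameter and 28 mm high. Origin: centre of its underside, z up. Starts on the orange lapping plate, a fixed 300 mm disc whose top is 25 mm above the table.
- white_square: White square blank (alumina ceramic, about 0.17 kg), a solid block 40 by 40 mm (its x and y) and 28 mm high, any yaw. Origin: centre of its underside, z up. Starts on the orange lapping plate.
- black_round: Black round blank (silicon carbide, about 0.13 kg), an upright solid cylinder 44 mm in diameter and 28 mm high. Origin: centre of its underside, z up. Starts on the orange lapping plate, a fixed 300 mm disc whose top is 25 mm above the table.
- black_square: Black square blank (silicon carbide, about 0.14 kg), a solid block 40 by 40 mm (its x and y) and 28 mm high, any yaw. Origin: centre of its underside, z up. Starts on the orange lapping plate.
- weight: Blue-painted load weight, about 0.45 kg: disc 52 mm in diameter, 24 mm high; 14 mm steel neck up to 32 mm; round grip knob 24 mm in diameter from 32 to 52 mm above its underside. Origin: centre of its underside, z up. Starts on the lapping plate; the five pieces stand there in a circle, over 105 mm apart centre to centre, round a steel ring (64 mm wide, 18 mm high) at the middle.
- white_tray: White rectangular sorting tray fixed to the table, 82 mm (its x) by 159 mm (its y), rim 14 mm high, floor 5 mm thick, walls 5 mm. A 5 mm divider of rim height makes two bays, each 72 by 72 mm inside: that centred at y = +38.5 mm has a grey round mark on its floor, that at y = -38.5 mm a grey square mark. Origin: centre of the underside, z up.
- black_tray: Black rectangular sorting tray fixed to the table, 82 mm (its x) by 159 mm (its y), rim 14 mm high, floor 5 mm thick, walls 5 mm. A 5 mm divider of rim height makes two bays, each 72 by 72 mm inside: that centred at y = -38.5 mm has a grey round mark on its floor, that at y = +38.5 mm a grey square mark. Origin: centre of the underside, z up.
- blue_tray: Blue square tray fixed to the table, 92 by 92 mm, a single bay 82 by 82 mm inside, rim 14 mm high, floor 5 mm thick. Origin: centre of its underside, z up.
- slurry_bottle: Bystander: upright white dropper bottle with a red cap and yellow label, 46 mm in diameter, 78 mm tall. Origin: centre of its underside.
- beaker: Bystander: upright green open beaker, 72 mm across the rim, 70 mm tall. Origin: centre of its underside.

How it is judged:
By the outcome, as a careful person would: the job done as asked, in the order asked, and still so for the second after the job is handed in, with the robot touching nothing.
It also fails if it takes over 112 s, if anything falls off the work surface, if the arm or the gripper's body presses on something with over 40 N, if the wrist force passes 120 N, or if a joint passes its speed limit or range.

## Working session

There is one attempt and no reset: what is moved stays moved. The work goes in short steps, each a Python script; the robot and the scene stay as the last script left them, time stands still between calls to the robot, and variables do not carry over. Pictures are saved under pics/ and viewed, at most 14 in all, crops included, and the job is handed in when it is done.

```bash
mkdir -p pics; python3 - <<'E'
from workcell import *
import cv2,numpy as np
for n in("top","scene"):
    p,d=camera(n); cv2.imwrite(f"pics/{n}0.png",p); np.save(f"{n}0.npy",d); print(n,get_calibration(n))
print(get_calibration("wrist")); print(read_state())
E
```

```text
top {'fx': 354.46763859140384, 'fy': 354.46763859140384, 'cx': 251.86177508767125, 'cy': 191.10825721032344, 'position': array([ 0.413759  , -0.07057802,  0.95300942]), 'rotation': array([[-1.13985000e-03,  9.90233268e-01, -1.39415834e-01],
       [-9.99975795e-01, -1.71791897e-04,  6.95551096e-03],
       [ 6.86362784e-03,  1.39420388e-01,  9.90209496e-01]])}
scene {'fx': 362.91878795466096, 'fy': 362.91878795466096, 'cx': 259.704204921879, 'cy': 187.80143678958896, 'position': array([ 1.08058653, -0.14780183,  0.73138719]), 'rotation': array([[ 0.14052939, -0.76437913,  0.62926626],
       [ 0.99002835,  0.11475798, -0.08169749],
       [-0.00976547,  0.63447234,  0.77288388]])}
{'fx': 277.2470685692926, 'fy': 277.2470685692926, 'cx': 258.1489547274481, 'cy': 192.82512657208147, 'T_tool_cam': array([[-1.21273540e-03,  9.66316196e-01,  2.57354888e-01,
         7.29503065e-02],
       [ 9.99999253e-01,  1.13279108e-03,  4.58899876e-04,
         6.65632099e-04],
       [ 1.51913060e-04,  2.57355253e-01, -9.66316848e-01,
        -1.69852055e-01],
       [ 0.00000000e+00,  0.00000000e+0
[... 166 characters left out ...]
7398]), 'joint_vel': array([ 0.00304298, -0.00154478,  0.00140174, -0.00211725,  0.00065059,
        0.00237348, -0.00048   ]), 'joint_efforts': array([ 7.95541491e-04, -5.21645522e+01, -1.23033914e-02, -2.44367176e+01,
       -5.67292236e-02,  1.40951053e-02,  2.58444521e-05]), 'ee_pos': array([ 0.23287229, -0.60630004,  0.21373301]), 'ee_rot': array([[ 9.33482726e-01,  3.58621695e-01, -6.92761344e-04],
       [ 3.58622340e-01, -9.33481631e-01,  1.43568641e-03],
       [-1.31811696e-04, -1.58862816e-03, -9.99998729e-01]]), 'wrist_force': array([0.17225501, 0.86792458, 0.76952729]), 'moment': array([ 0.02667062, -0.05898519, -0.03902114]), 'grip_force': 0.0, 'grip_width': 1.0029321335067092}
```

View pics/top0.png

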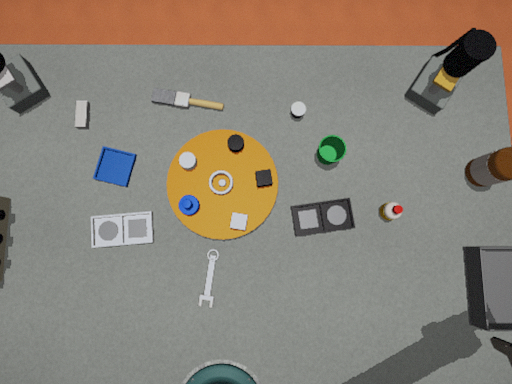

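View pics/scene0.png

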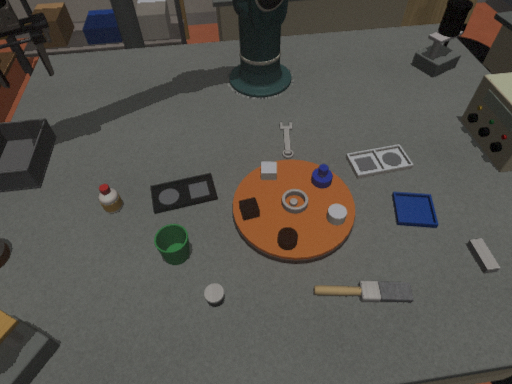

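The top view shows the plate at (222,184), with white round at (188,160), black round (236,143), black square (264,178), white square (239,221) and the weight (189,205). The trays are white (122,229), black (323,217) and blue (115,167). The scene view agrees. Next I'll localise these by colour and ray casting.

```bash
cat > h.py <<'E'
import cv2,numpy as np,json
def ray(c,uv,z,R=None,P=None):
    R=c["rotation"] if R is None else R; P=c["position"] if P is None else P
    uv=np.atleast_2d(uv).astype(float)
    d=np.c_[(uv[:,0]-c["cx"])/c["fx"],-(uv[:,1]-c["cy"])/c["fy"],-np.ones(len(uv))]@R.T
    return P+d*((z-P[2])/d[:,2])[:,None]
def blob(mask,near,r):
    m=np.zeros_like(mask);cv2.circle(m,near,r,255,-1);m&=mask
    m=cv2.morphologyEx(m,cv2.MORPH_OPEN,np.ones((2,2),np.uint8))
    cs,_=cv2.findContours(m,cv2.RETR_EXTERNAL,cv2.CHAIN_APPROX_NONE)
    return max(cs,key=cv2.contourArea)[:,0,:]
def rect(P):  # world pts -> centre, size, yaw of side
    (c,s,a)=cv2.minAreaRect((P[:,:2]*1000).astype(np.float32)); return np.array(c)/1000,s,a
E
cat > m.py <<'E'
from h import *; from workcell import get_calibration
c=get_calibration("top");p=cv2.imread("pics/top0.png");d=np.load("top0.npy")
hsv=cv2.cvtColor(p,cv2.COLOR_BGR2HSV);H,S,V=cv2.split(hsv)
W=((S<60)&(V>150)).astype(np.uint8)*255
K=(V<75).astype(np.uint8)*255
B=((H>100)&(H<130)&(S>120)).astype(np.uint8)*255
O=((H>5)&(H<25)&(S>150)).astype(np.uint8)*255
for n,m,q,r,z in [("white_round",W,(188,160),14,.053),("white_square",W,(239,221),15,.053),("black_round",K,(236,143),14,.053),("black_square",K,(264,178),15,.053),
  ("weight",B,(189,205),16,.049),("white_tray",W,(122,229),42,.014),("black_tray",K,(323,217),42,.014),("blue_tray",B,(115,167),32,.014),("plate",O,(222,184),65,.025)]:
    b=blob(m,q,r);w=ray(c,b,z);ce,s,a=rect(w);u=b.mean(0).astype(int)
    D=d[u[1],u[0]]; X=ray(c,u,0)[0]-c["position"]; Z=(c["position"]+X*D/(-X@c["rotation"][:,2]))[2]
    print(n,ce.round(4),np.round(s,1),round(a,1),"px",u,"z",Z.round(4),"reach",np.hypot(*ce).round(3))
E
python3 m.py; python3 - <<'E'
import cv2
p=cv2.imread('pics/top0.png')[120:250,80:360];cv2.imwrite('pics/c0.png',cv2.resize(p,None,fx=2.8,fy=2.8,interpolation=cv2.INTER_CUBIC))
E
```

```text
white_round [0.6207 0.0886] [39.8 41.7] 0.0 px [187 160] z 0.0529 reach 0.627
white_square [ 0.4618 -0.0452] [40.8 40.7] 80.5 px [239 221] z 0.0545 reach 0.464
black_round [ 0.6648 -0.0369] [43.  39.2] 0.1 px [236 144] z 0.0518 reach 0.666
black_square [ 0.5718 -0.1091] [40.6 38.3] 8.3 px [264 179] z 0.0545 reach 0.582
weight [0.5034 0.082 ] [49.5 46.6] 45.6 px [189 205] z 0.0803 reach 0.51
white_tray [0.444  0.2643] [ 84.9 161.5] 4.9 px [121 229] z 0.0181 reach 0.517
black_tray [ 0.4742 -0.2665] [ 80.  157.9] 8.1 px [323 215] z 0.0065 reach 0.544
blue_tray [0.6113 0.2903] [95.1 91.4] 76.1 px [115 167] z 0.0083 reach 0.677
plate [ 0.5639 -0.0008] [289.8 291.6] 0.1 px [223 184] z 0.0364 reach 0.564
```

View pics/c0.png

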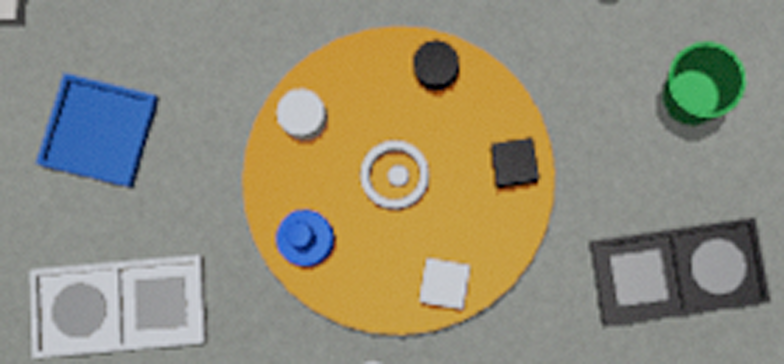

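The crop confirms the piece and tray layout, the mark sides (white round at +y, black round at −y) and both tray yaws being positive. Next I'll hover over the first piece and check from near.

```bash
cat >> h.py <<'E'
from workcell import *
PC={"white_round":(.6207,.0886,None),"white_square":(.4618,-.0452,-9.5),"black_round":(.6645,-.037,None),"black_square":(.5718,-.1091,8.3),"weight":(.5034,.082,None)}
TR={"white":(.444,.2643,4.9),"black":(.4742,-.2665,8.1),"blue":(.6113,.2903,-13.9)}
def rot(deg):
    a=np.deg2rad(deg); out=[]
    for s in(1,-1):
        y=s*np.array([np.cos(a),np.sin(a),0]); z=np.array([0,0,-1.]); out.append(np.c_[np.cross(y,z),y,z])
    return out
def best(p,deg):
    c=[(abs(q[6]),R) for R in rot(deg) if (q:=solve_ik(p,R)) is not None]
    return min(c,key=lambda t:t[0])[1]
def target(n):
    col,sh=n.split("_") if "_" in n else ("blue",None)
    x,y,t=TR[col]; o=0
    if sh: o=.0385*(1 if (sh=="round")==(col=="white") else -1)
    a=np.deg2rad(t); return x-o*np.sin(a),y+o*np.cos(a),t
def wrist(name):
    s=read_state(); p,d=camera("wrist"); cv2.imwrite(f"pics/{name}.png",p); c=get_calibration("wrist"); T=c["T_tool_cam"]
    return p,d,c,s["ee_rot"]@T[:3,:3],s["ee_pos"]+s["ee_rot"]@T[:3,3]
E
python3 - <<'E'
from h import *
for n in PC:
    t=target(n); R=rot(t[2]); g=PC[n]; gy=g[2] if g[2] is not None else t[2]
    print(n,np.round(t,4),[None if (q:=solve_ik([t[0],t[1],.02],r)) is None else q.round(2) for r in R],[None if (q:=solve_ik([g[0],g[1],.04],r)) is None else q[6].round(2) for r in rot(gy)])
g=PC["white_round"]; move_ptp([g[0],g[1],.22],best([g[0],g[1],.22],4.9))
p,d,c,R,P=wrist("w0")
H,S,V=cv2.split(cv2.cvtColor(p,cv2.COLOR_BGR2HSV))
for n in PC:
    z=.053 if n!="weight" else .049
    v=R.T@(np.array([g0:=PC[n][0],PC[n][1],z])-P); u=c["cx"]-c["fx"]*v[0]/v[2]; w=c["cy"]+c["fy"]*v[1]/v[2]; print(n,u,w)
    if 25<u<487 and 25<w<359:
        m=(((S<60)&(V>140)) if "white" in n else (V<75) if "black" in n else ((H>100)&(H<130)&(S>120))).astype(np.uint8)*255
        b=blob(m,(int(u),int(w)),45); ce,s,a=rect(ray(c,b,z,R,P)); print("   wrist",ce.round(4),np.round(s,1),round(a,1))
print(read_state()["time"])
E
```

```text
white_round [0.4407 0.3027 4.9   ] [array([-0.08,  0.72, -0.75,  1.97,  0.72,  0.75, -1.18]), array([ 0.23,  1.15, -1.34,  1.95,  1.25,  1.22,  1.62])] [np.float64(-0.51), np.float64(2.21)]
white_square [0.4473 0.2259 4.9   ] [array([ 0.2 ,  0.78, -0.94,  2.04,  0.9 ,  0.81, -1.21]), array([ 0.4 ,  1.12, -1.34,  2.03,  1.24,  1.18,  1.71])] [np.float64(-0.5), np.float64(2.03)]
black_round [ 0.4796 -0.3046  8.1   ] [array([ 0.76,  0.63, -0.32,  1.91,  0.31,  0.65,  0.38]), array([ 0.32,  0.61,  0.23,  1.94, -0.23,  0.62, -2.29])] [np.float64(-0.26), np.float64(-2.89)]
black_square [ 0.4688 -0.2284  8.1   ] [array([ 0.71,  0.59, -0.4 ,  2.02,  0.39,  0.61,  0.19]), array([ 0.23,  0.55,  0.19,  2.05, -0.19,  0.56, -2.44])] [np.float64(-0.12), np.float64(-2.75)]
weight [  0.6113   0.2903 -13.9   ] [array([-0.02,  0.88, -0.72,  1.61,  0.69,  0.92, -1.23]), array([ 0.25,  1.27, -1.34,  1.59,  1.27,  1.35,  1.62])] [np.float64(-0.91), np.float64(1.73)]
white_round 257.44970756841957 177.76114266485254
   wrist [0.6243 0.0908] [41.  42.8] 4.7
white_square 132.13104576479842 265.05420971304505
   wrist [ 0.4284 -0.0388] [37.5 34.6] 30.5
black_round 282.0433488155057 270.65026545314265
   wrist [ 0.6701 -0.0731] [112.3  19.2] 4.7
black_square 211.7326988258824 311.1300111743822
   wrist [ 0.5715 -0.082 ] [119.   17.6] 4.7
weight 163.49350634707534 174.7083320104171
   wrist [0.5105 0.0858] [52.8 47.9] 47.6
2.95
```

View pics/w0.png

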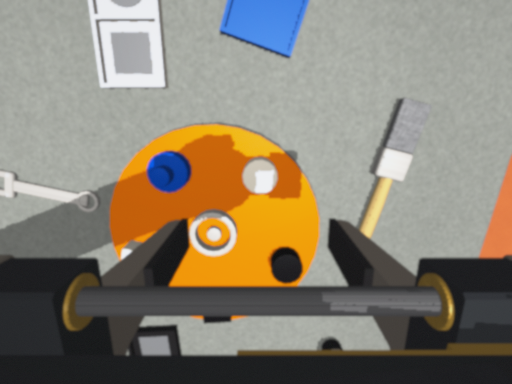

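The wrist view shows the white round at (260,177) and the weight at (168,172), within 4 mm of the top-camera estimates. Next I'll pick the first piece.

```bash
cat >> h.py <<'E'
PC["white_round"]=(.6225,.0897,None); PC["weight"]=(.507,.084,None)
def st(m): s=read_state(); print(m,"t",round(s["time"],1),"w",round(s["grip_width"]*92,1),"gf",round(s["grip_force"],1),"p",s["ee_pos"].round(4),"F",s["wrist_force"].round(1)); return s
def pick(n,h,force=35):
    x,y,a=PC[n]; t=target(n); a=t[2] if a is None else a
    R=best([x,y,.13],a); move_ptp([x,y,.14],R); grip(.72 if n!="weight" else .55)
    movel([x,y,.025+h],R,feed=.12); st("down "+n); grip(0.0,force); st("gripped")
    movel([x,y,.15],R,feed=.12); return st("lifted")
def place(n,h,go=True):
    x,y,a=target(n); R=best([x,y,.1],a); move_ptp([x,y,.15],R); s=st("over")
    movel([x,y,.03+h],feed=.15); movel([x,y,.0055+h],feed=.04); s=st("set")
def release(n,h):
    x,y,a=target(n); w=read_state()["grip_width"]; grip(min(w+.16,1)); st("rel"); movel([x,y,.15],feed=.15)
E
python3 - <<'E'
from h import *
pick("white_round",.011); wrist("w1")
E
```

```text
down white_round t 4.9 w 66.1 gf 0.0 p [0.6231 0.09   0.0368] F [0.1 0.4 0.5]
gripped t 5.4 w 43.0 gf 35.0 p [0.6228 0.0897 0.0365] F [-0.1 -0.4  3.6]
lifted t 6.5 w 43.4 gf 35.0 p [0.6219 0.0894 0.1491] F [-0.4  0.2 -2.3]
```

View pics/w1.png

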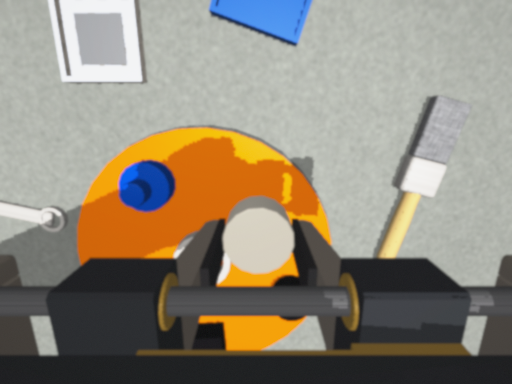

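The blank is held level between the pads at (258,240), and the grip width of 43 mm fits. Next I'll place it.

```bash
python3 - <<'E'
from h import *
place("white_round",.011); release("white_round",.011)
n="white_square"; pick(n,.011); place(n,.011); release(n,.011)
p,d,c,R,P=wrist("w2")
E
```

```text
over t 7.6 w 43.5 gf 35.0 p [0.4421 0.3015 0.1498] F [ 0.6 -0.4 -2. ]
set t 9.3 w 43.2 gf 35.0 p [0.4403 0.3023 0.0165] F [-1.7 -1.7  3.3]
rel t 9.7 w 58.1 gf 0.0 p [0.4408 0.3028 0.0165] F [ 0.5 -0.2 -0.4]
down white_square t 13.4 w 66.1 gf 0.0 p [ 0.4623 -0.0451  0.0365] F [-0.1  0.3 -0.3]
gripped t 13.9 w 39.9 gf 35.0 p [ 0.4623 -0.0453  0.0364] F [-0.2 -1.4  3.7]
lifted t 15.0 w 39.6 gf 35.0 p [ 0.4612 -0.0452  0.1493] F [ 0.4 -0.1 -1.8]
over t 16.1 w 39.7 gf 35.0 p [0.4477 0.2243 0.1495] F [ 0.5 -0.4 -1.9]
set t 17.7 w 39.5 gf 35.0 p [0.4469 0.2257 0.0164] F [-1.7 -2.3  3.2]
rel t 18.1 w 54.4 gf 0.0 p [0.4474 0.2261 0.0165] F [-0.3 -0.2 -0.1]
```

View pics/w2.png

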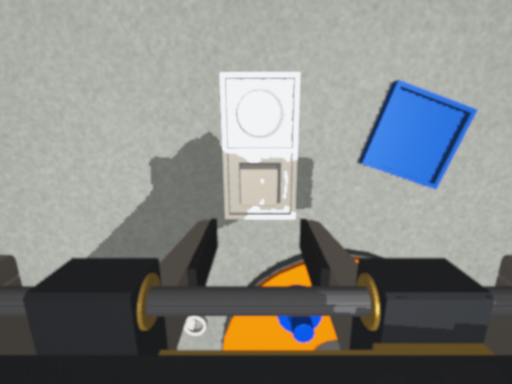

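The white round sits at (260,113) and the white square at (258,185), both inside their bays. Next are the black blanks.

```bash
python3 - <<'E'
from h import *
for n in("black_round","black_square"):
    s=pick(n,.011)
    if s["grip_width"]*92<35: raise SystemExit("missed")
    place(n,.011); release(n,.011)
wrist("w3")
E
```

```text
down black_round t 21.9 w 66.1 gf 0.0 p [ 0.6652 -0.0368  0.0369] F [ 0.2  0.7 -0.2]
gripped t 22.4 w 43.2 gf 35.0 p [ 0.6653 -0.037   0.0368] F [ 1.3 -0.5  3.2]
lifted t 23.5 w 42.8 gf 35.0 p [ 0.6638 -0.0372  0.149 ] F [-0.1 -0.1 -1. ]
over t 24.7 w 42.9 gf 35.0 p [ 0.4809 -0.3032  0.1502] F [ 0.9  0.2 -1.3]
set t 26.3 w 43.1 gf 35.0 p [ 0.4791 -0.3045  0.0167] F [-3.3  1.7  5.4]
rel t 26.8 w 57.9 gf 0.0 p [ 0.4797 -0.3046  0.0164] F [-0.3  0.1  0.4]
down black_square t 30.0 w 66.2 gf 0.0 p [ 0.5725 -0.109   0.0367] F [0.2 0.8 0.7]
gripped t 30.5 w 39.6 gf 35.0 p [ 0.5725 -0.1091  0.0366] F [0.9 0.3 3.4]
lifted t 31.6 w 39.8 gf 35.0 p [ 0.5711 -0.1091  0.1491] F [ 0.   0.4 -1.6]
over t 32.3 w 39.6 gf 35.0 p [ 0.4689 -0.2282  0.1498] F [ 0.1  0.2 -1.7]
set t 33.9 w 39.9 gf 35.0 p [ 0.4682 -0.2283  0.0165] F [-2.4  0.7  4.2]
rel t 34.4 w 54.6 gf 0.0 p [ 0.4689 -0.2284  0.0164] F [-0.4 -0.2  0.3]
```

View pics/w3.png

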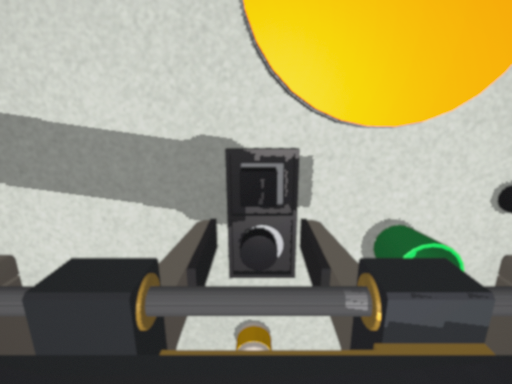

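The black square at (262,187) and black round at (260,245) are both on their marks. The weight is next, gripped by its knob.

```bash
python3 - <<'E'
from h import *
n="weight"; s=pick(n,.029,50)
if s["grip_width"]*92<20: raise SystemExit("check")
place(n,.029); release(n,.029)
move_ptp([.45,.0,.3],best([.45,0,.3],0)); st("away")
# move arm aside for the views
move_joints([1.161,.468,-.012,1.603,.006,1.071,-.056])
a,_=camera("top"); b,_=camera("scene")
a=cv2.resize(a[120:260,70:370],None,fx=2.6,fy=2.6,interpolation=cv2.INTER_CUBIC); b=b[120:280,90:460]
cv2.imwrite("pics/f1.png",a); cv2.imwrite("pics/f2.png",cv2.resize(b,None,fx=2.1,fy=2.1,interpolation=cv2.INTER_CUBIC)); st("end")
E
```

```text
down weight t 37.8 w 50.6 gf 0.0 p [0.5074 0.0843 0.0545] F [0.4 0.9 0.8]
gripped t 38.3 w 22.5 gf 50.0 p [0.5068 0.084  0.0543] F [-0.7  0.5  4.3]
lifted t 39.3 w 22.9 gf 50.0 p [0.5063 0.0836 0.1492] F [ 0.1  0.6 -5.9]
over t 40.2 w 22.5 gf 50.0 p [0.611  0.2886 0.1489] F [-0.4 -1.5 -4.9]
set t 41.7 w 23.1 gf 50.0 p [0.6112 0.2903 0.0345] F [-1.4 -0.5 -1.8]
rel t 42.1 w 37.9 gf 0.0 p [0.6116 0.2906 0.0349] F [ 0.4  0.4 -0.3]
away t 44.4 w 37.6 gf 0.0 p [4.504e-01 4.000e-04 2.999e-01] F [-0.2  0.7 -0.2]
end t 46.8 w 38.1 gf 0.0 p [ 0.2344 -0.6061  0.2144] F [ 0.6 -0.5 -0.1]
```

View pics/f1.png

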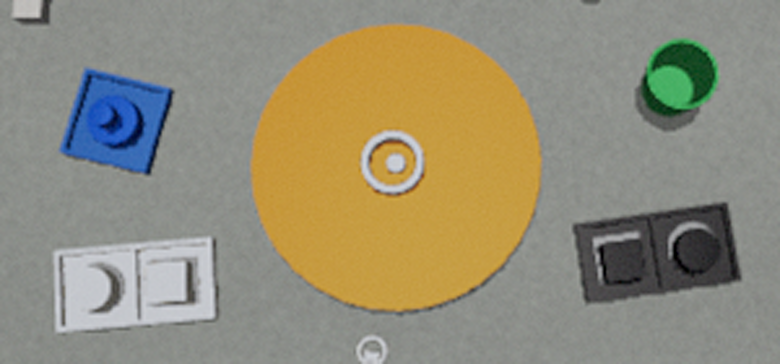

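View pics/f2.png

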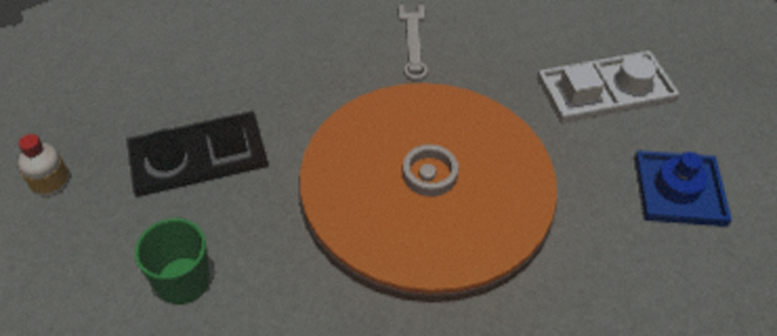

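Both views show all five pieces flat and upright in the right bays: in f1, white at (95,288)/(165,282), black at (622,258)/(693,248) and the weight at (112,122). The bottle and beaker are untouched and the plate is empty, so I'm handing in.

```bash
python3 -c "
from workcell import *
print(hand_in())"
```

```text
the job is handed in; nothing more can be done
None
```

The job is handed in: all five pieces are in their correct trays and bays, lying flat, with the bottle and beaker still standing, finished at about 47 s of the 112 s limit.

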